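# Put the washed bottle to dry and start the dryer

### The job

Take the washed narrow-necked bottle out of its sloping cradle and put it upside down on the empty peg of the glassware dryer, easing its neck down over the peg until its mouth rests on the collar rather than letting it drop, and let go of it. Then switch the dryer on by pushing its toggle lever fully over, away from the robot. Leave the capped bottle and the two glasses that are already drying where they stand.

Things in the scene. Friction and masses are not known exactly. Their poses are not given: they have to be found in the camera images.
- bottle_mid (a point): Centre of the washed bottle, half-way along its axis: open white plastic lab bottle, 130 mm long, about 90 g. Own z runs along the axis from base to mouth (base 65 mm behind this point, mouth 65 mm ahead). At the start it lies in the cradle, mouth pointing roughly away from the robot and 15 degrees downward, this point 65 mm above the bench.
- bottle_mouth (a point): Centre of the bottle's open mouth, at the end of its neck; axes as bottle_mid. The neck is straight, 26 mm outside, 20 mm bore (wall 3 mm), 32 mm long; no cap.
- bottle: The same bottle: origin at the centre of the outside of its base, z along its axis to the mouth. From the base: a round body 48 mm in diameter for 78 mm, a shoulder that narrows over 20 mm, then the neck.
- cradle: Fixed grey cradle of the bottle: foot 125 x 50 x 8 mm, origin at the centre of the foot's underside, on the bench right under bottle_mid; x level, along the bottle towards its mouth. It holds the bottle only from below, on two narrow vee rests 35 and 106 mm from the bottle's base (within 23 mm either side of the axis), so both sides of the bottle are free.
- peg_seat (a point): Centre of the collar's top at the foot of the empty peg (the only one of the dryer's three without a glass on it), 63 mm above the bench; z up. The upright dark steel peg is 12 mm in diameter with a round tip and stands 60 mm out of its collar (grey disc, 38 mm across, 8 mm high). The bottle is home when its mouth rests on the collar all round.
- peg_tip (a point): Top of the empty peg's round tip, 60 mm straight above peg_seat.
- dryer: Fixed glassware dryer: white box 170 (x) x 430 (y) x 55 mm high, origin at the centre of its underside on the bench; x points away from its front (the robot's side), y along its length. Three identical upright pegs in a row on top at x = 0, y = +155, +50, -55 mm; which is empty varies. The toggle switch stands at x = -20, y = -165 mm.
- switch (a joint): Angle of the dryer's toggle lever, rad: 0 = off, leaning 0.5 rad from upright towards the dryer's front; 1.0 = on, leaning 0.5 rad away from the front, against its stop. Light friction (about 0.06 N m); stays where it is left. Starts between 0 and 0.15.
- switch_tip (a point): Centre of the black ball (26 mm across) at the end of the toggle lever. The lever is 45 mm long and pivots about the dryer's y axis 77 mm above the bench, over a grey block 70 x 50 x 25 mm on the dryer's top; the ball is 117 mm above the bench at both ends of its travel.
- flask_a_mid (a point): Centre of a small conical glass flask already drying upside down on another peg: 82 mm tall, 54 mm across at its widest (near the top); its top is 145 mm above the bench.
- flask_b_mid (a point): Centre of a straight glass tube already drying upside down on the remaining peg: 86 mm tall, 27 mm across; its top is 149 mm above the bench.
- capped_mid (a point): Centre of another white plastic bottle, capped, standing upright beyond the cradle: 125 mm tall, 48 mm across. Not to be disturbed.
Things that resemble listed ones, but are neither listed nor needed, are in the scene too. What is shaped like the bottle but black or red is not meant.

How it is judged:
On the way, in this order (a step that is already met when the one before it is completed fails the run):
1. the bottle is upside down over the empty peg, its mouth resting on the collar, and let go (horizontal distance between bottle_mouth and peg_seat below 0.006 m and z of bottle_mouth in the frame of peg_seat below 0.005 m and angle between bottle_mid's own z axis and vertical above 3 rad and contact force between bottle and the fingers below 0.1 N), for 0.2 s.
2. the dryer's toggle lever is pushed over to on (value of joint switch above 0.8 rad), for 0.2 s.
At the end, for the whole second after the job is handed in: The bottle stands at rest upside down on the empty peg, released: mouth centre within 6 mm of the peg's axis and less than 5 mm above the collar, axis within 0.14 rad of upright; the toggle lever is beyond 0.8 rad (on) (all of step 1 and value of joint switch above 0.8 rad and linear speed of bottle below 0.02 m/s and angular speed of bottle below 0.2 rad/s); the robot touches nothing.
It fails at once if the bottle dropped down the peg (faster than 0.5 m/s while the peg is in its neck) (horizontal distance between bottle_mouth and peg_tip below 0.012 m and z of bottle_mouth in the frame of peg_tip below 0 m and linear speed of bottle above 0.5 m/s).
It fails at once if the drying conical flask moved by more than 30 mm (distance of flask_a_mid from where it was at the start of the episode above 0.03 m).
It fails at once if the drying tube moved by more than 30 mm (distance of flask_b_mid from where it was at the start of the episode above 0.03 m).
It fails at once if the capped bottle moved by more than 30 mm (distance of capped_mid from where it was at the start of the episode above 0.03 m).
It also fails if it takes over 58 s, if anything falls off the work surface, if the arm or the gripper's body presses on something with over 40 N, if the wrist force passes 120 N, or if a joint passes its speed limit or range.

### The arm

A 6-joint arm with a two-finger parallel gripper is mounted at the origin on the work surface. World frame = base frame: x ahead of the robot, y to its left, z up, the work surface at z = 0. Lengths are in m, angles in rad, forces in N, time in s.
With the tool pointing down it reaches from about 0.425 to 0.95 m from the base axis. Payload 3.5 kg.
Tool frame: the origin (TCP) lies between the finger pads; the fingertips stand ctrl.tip_reach ahead of it and the grasp point (between the pads) lies 8 mm behind it (ctrl.tip_reach is the distance from the TCP to the fingertips, in m); z points along the fingers, y is the line along which they close (so a half turn about z gives the same grasp; the last joint's range is limited). The gripper opens to 85 mm and grips with 20 to 120 N. Pads are 22 mm wide; open, the fingers measure 114 mm over their backs; the gripper's body (76 mm by 85 mm) begins 54 mm behind the grasp point. The pads swing forward as they close: fully open they stand 13 mm farther back than shut.
Start: joints at [-1.433, 0.286, 1.577, -0, 1.279, -0.15], TCP at [0.192, -0.647, 0.242] pointing down, gripper open.
Joint ranges: [-2.77, 2.77], [-0.9, 2.22], [0.21, 2.48], [-1.53, 4.67], [0.24, 2.81], [-2.84, 2.84]. Speed limits (rad/s): [2.79, 2.79, 3.14, 3.14, 3.14, 3.14].

### API

Orientations are given as a unit quaternion [w, x, y, z].
In Python, from cell import ctrl gives the robot as it stands.
- The arm moves only by the tool send_rows, never from a script. Its argument "commands" is a list of rows, each an object with "delta_pos": the shift along the tool's x, y, z scaled (see below), a list of three; "rot": the turn, a rotation vector about the tool's x, y, z scaled (see below), a list of three; "hand": the opening, from 0 (shut) to 1 (fully open). In form: [{"delta_pos": [tx, ty, tz], "rot": [wx, wy, wz], "hand": hand}, ...]. A call has 1 to 10 rows; each row is the pose to reach, as a shift and turn from the pose commanded when the call began, along the tool's axes at that moment; what a row does not reach only later rows make up. The controller multiplies each number of a shift by 0.2 m and each number of a turn by 90 degrees. A row lasts 1/12 s, in which the tool goes at most 41.7 mm and 7.16 degrees, less where a joint would pass 70% of its speed; a pose out of reach is approached as far as the arm can. A call with a number of a shift or a turn outside -1 to 1 is refused whole. A call with a gripper value outside its range is refused whole. The fingers move at their own pace and stop on an object; "squeeze" is the grip in N (left out, the last holds). Time passes only in rows, so rows that repeat a pose let the fingers close. It gives the time, the measured TCP pose, the force, the opening and the grip force at its end, in the units of the state.
- ctrl.observe(): the state, without advancing time (a new reading comes with each control period).
- ctrl.snapshot(name): name is "side" or "top"; returns the picture (420x560x3 uint8, blue, green, red); there is no depth.
- ctrl.calibration(name): a dict with "fx", "fy", "cx", "cy" (pixels), "k1" (the pictures are not rectified: a ray, as slopes to the right and down, at radius r is drawn at 1 + k1 r^2 times it, then the intrinsics apply), "R" (3x3) and "t" (3): a world point X has camera coordinates R X + t. Camera axes: x right, y down, z forward; pixel columns grow to the right and rows downward; lengths in m; the calibration is good to about 2 mm. A picture is of the moment at which its call begins. calibration takes no time and is no camera call.
- ctrl.sign_off(): hands the job in; it is judged then, once.
The state is a dict: "t": time; "joint_positions": joint angles; "joint_vel": joint speeds; "joint_torque": joint torques, N m; "eef_pos": TCP position; "eef_rot": TCP orientation; "force": force on the tool from outside, world axes, zero at the start; "moment": the same for the moment, N m; "width": opening from 0.0 (shut) to 1.0 (fully open); "grasp_force": force on a finger pad.
Only numpy, scipy, OpenCV 4.12 (cv2) and the standard library are available. Lean on these libraries where they do the work, as an engineer would, in place of code of your own. Each camera call takes 0.05 s, during which the arm holds its last target. There are 200 camera calls.

## Working session

There is one attempt and no reset: what is moved stays moved. The work goes in short steps, Python scripts to look and compute and a tool call to move; the robot and the scene stay as the last step left them, time stands still between calls to the robot, and variables do not carry over. Pictures are saved under pics/ and viewed, at most 10 in all, crops included, and the job is handed in when it is done.

Besides the shell and the picture viewer there is one more tool, called after "Emit:" as a command line: name --argument value ..., lists and objects as JSON in quotes. send_rows: Moves the arm, as the interface text tells. Shifts and turns lie within -1 to 1; 1 stands for 0.2 m of shift or 90 degrees of turn. Its arguments: {"type":"object","properties":{"commands":{"type":"array"},"squeeze":{"type":"number"}},"required":["commands"]}

```bash
mkdir -p pics; ls
cat > h.py <<'E'
import numpy as np, cv2
from cell import ctrl
from scipy.spatial.transform import Rotation as Ro
def cal(n):
    c=ctrl.calibration(n); return c,np.array(c["R"]),np.array(c["t"])
def ray(n,u,v):
    c,R,t=cal(n); d=np.array([(u-c["cx"])/c["fx"],(v-c["cy"])/c["fy"]]); s=d.copy()
    for _ in range(30): s=d/(1+c["k1"]*(s@s))
    return -R.T@t, R.T@np.r_[s,1]
def onz(n,u,v,z):
    o,d=ray(n,u,v); return o+d*(z-o[2])/d[2]
def proj(n,X):
    c,R,t=cal(n); p=R@np.array(X)+t; s=p[:2]/p[2]; s=s*(1+c["k1"]*(s@s))
    return np.array([s[0]*c["fx"]+c["cx"],s[1]*c["fy"]+c["cy"]])
def tri(a,b):
    A=[];B=[]
    M=np.zeros((3,3));q=np.zeros(3)
    for n,u,v in (a,b):
        o,d=ray(n,u,v); d/=np.linalg.norm(d); P=np.eye(3)-np.outer(d,d); M+=P;q+=P@o
    return np.linalg.solve(M,q)
def pose():
    s=ctrl.observe(); q=s["eef_rot"]; return np.array(s["eef_pos"]),Ro.from_quat([q[1],q[2],q[3],q[0]])
E
python3 - <<'E'
from h import *
for n in("side","top"):
    im=ctrl.snapshot(n); cv2.imwrite(f"pics/{n}0.png",im)
    c,R,t=cal(n); print(n,c["fx"],c["k1"],-R.T@t,R[2])
s=ctrl.observe();print(s,ctrl.tip_reach,pose()[1].as_matrix())
E
```

```text
pics
side 507.0813911768659 0.03440467191545095 [ 0.22063595 -0.8547646   1.14871538] [ 0.19994894  0.64269625 -0.73956876]
top 537.3793519612314 0.00409010532773722 [0.26831388 0.06549992 1.31523926] [ 0.1823214   0.01007238 -0.98318739]
{'t': 0.1, 'joint_positions': array([-1.43299186e+00,  2.87096315e-01,  1.57804121e+00,  6.26213750e-06,
        1.27858461e+00, -1.49999610e-01]), 'joint_vel': array([-7.72205307e-04, -2.04652187e-03, -2.39809184e-03,  8.07222000e-05,
       -5.85550100e-04,  8.77787551e-04]), 'joint_torque': array([ 7.91918719e-04, -4.07296336e+01, -2.93700600e+01, -1.63934678e-04,
        3.40648119e-03, -1.10344075e-05]), 'eef_pos': array([ 0.19154767, -0.64665639,  0.24106689]), 'eef_rot': array([-1.06470153e-03,  9.89663526e-01,  1.43404925e-01,  9.48960875e-06]), 'force': array([-0.1628643 ,  0.07701332,  0.66646217]), 'moment': array([-0.03398961, -0.05072273, -0.02948341]), 'grasp_force': 0.0, 'width': 1.0012395082399366} 0.011 [[ 9.58870055e-01  2.83845268e-01 -2.86583847e-04]
 [ 2.83845228e-01 -9.58867788e-01  2.11011425e-03]
 [ 3.24149925e-04 -2.10467082e-03 -9.99997733e-01]]
```

View pics/side0.png

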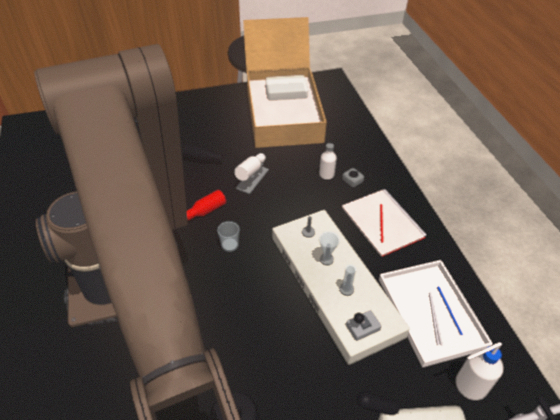

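View pics/top0.png

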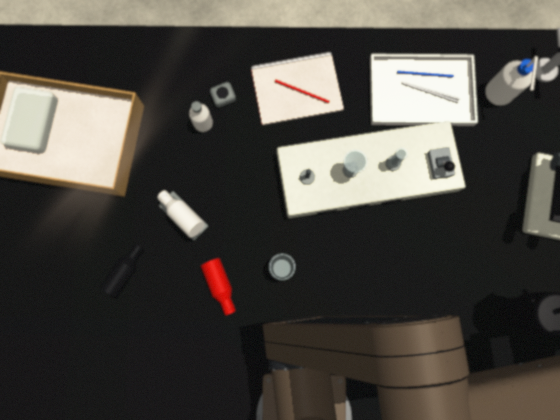

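The pictures show the bottle at top (183,214), with its mouth toward (163,196), and at side (248,168). The empty peg is at top (307,177) and side (309,227), and the switch ball is at top (449,166) and side (360,320). One tiled zoom next, for pixel-precise points.

```bash
cat > z.py <<'E'
import cv2,numpy as np
def crop(n,u,v,w,h,k):
    im=cv2.imread(n)[v:v+h,u:u+w]; im=cv2.resize(im,None,fx=k,fy=k,interpolation=cv2.INTER_CUBIC)
    for i in range(0,w,10): cv2.putText(im,str(u+i),(i*k,8),0,.3,(0,255,255),1); cv2.line(im,(i*k,10),(i*k,14),(0,255,255),1)
    for j in range(0,h,10): cv2.putText(im,str(v+j),(0,j*k+4),0,.3,(0,255,0),1); cv2.line(im,(20,j*k),(24,j*k),(0,255,0),1)
    return im
E
python3 - <<'E'
from z import *
a=crop("pics/top0.png",150,182,66,50,6);b=crop("pics/top0.png",285,152,66,50,6)
c=crop("pics/side0.png",225,145,66,50,6);d=crop("pics/side0.png",280,205,66,50,6)
cv2.imwrite("pics/z0.png",np.vstack([np.hstack([a,b]),np.hstack([c,d])]))
from h import *
for n in("top","side"):
    im=cv2.imread(f"pics/{n}0.png"); hsv=cv2.cvtColor(im,cv2.COLOR_BGR2HSV)
    m=((hsv[...,2]>110)&(hsv[...,1]<90)).astype(np.uint8)
    k,l,s,ce=cv2.connectedComponentsWithStats(m)
    for i in range(1,k):
        if s[i,4]>200:
            ct=cv2.findContours((l==i).astype(np.uint8),0,2)[0][0]
            print(n,s[i],ce[i].round(1),[np.round(x,1) for x in cv2.minAreaRect(ct)])
E
```

```text
top [    0     0   560    42 15032] [288.5  13. ] [array([279.5,  20.5]), array([ 41., 559.]), np.float64(90.0)]
top [ 251   52   93   73 4771] [296.4  87.8] [array([296.9,  87.7]), array([60. , 84.3]), np.float64(79.6)]
top [  277    53   201   163 19170] [388.8 137.9] [array([379., 127.]), array([148. , 209.6]), np.float64(81.0)]
top [ 487   56   71   48 1559] [517.6  79.9] [array([519.9,  76. ]), array([34.7, 74.7]), np.float64(64.2)]
top [    0    80   132   107 11042] [ 61.7 132.7] [array([ 60.9, 133.2]), array([128.6,  90.4]), np.float64(9.3)]
top [190 102  22  29 451] [200.7 116.2] [array([200.6, 115.7]), array([29.5, 19.2]), np.float64(63.4)]
top [ 527  153   33   86 1705] [541.9 198.7] [array([543. , 195.5]), array([85., 32.]), np.float64(90.0)]
top [ 158  190   49   47 1056] [181.7 213.6] [array([179.8, 212.3]), array([56.6, 20.5]), np.float64(45.0)]
top [270 259  21  19 283] [280.7 268.2] [array([280.2, 268.4]), array([17.9, 20. ]), np.float64(66.8)]
top [412 324  27  29 604] [425.2 337.7] [array([425.5, 337.7]), array([27.9, 23.5]), np.float64(80.5)]
top [418 355  27  29 
[... 1289 characters left out ...]
2] [229.  241.4] [array([227.5, 241. ]), array([18., 19.]), np.float64(90.0)]
side [ 69 293  46  31 807] [ 86.1 309.5] [array([ 88.9, 305.4]), array([28.1, 46.1]), np.float64(77.5)]
side [215 358  24  62 248] [226.9 390.2] [array([226.3, 388.6]), array([65.2,  4.2]), np.float64(70.7)]
side [209 360  24  60 261] [220.4 391.3] [array([219.9, 389.7]), array([63.3,  4.6]), np.float64(71.0)]
side [ 152  366   58   38 1024] [177.5 382.7] [array([176.4, 381.5]), array([23.5, 61.5]), np.float64(67.8)]
side [380 406  86  14 920] [427.2 413.7] [array([422.5, 412.5]), array([13., 85.]), np.float64(90.0)]
side [511 407  35  13 223] [531.7 415.5] [array([528., 413.]), array([12., 34.]), np.float64(90.0)]
```

View pics/z0.png

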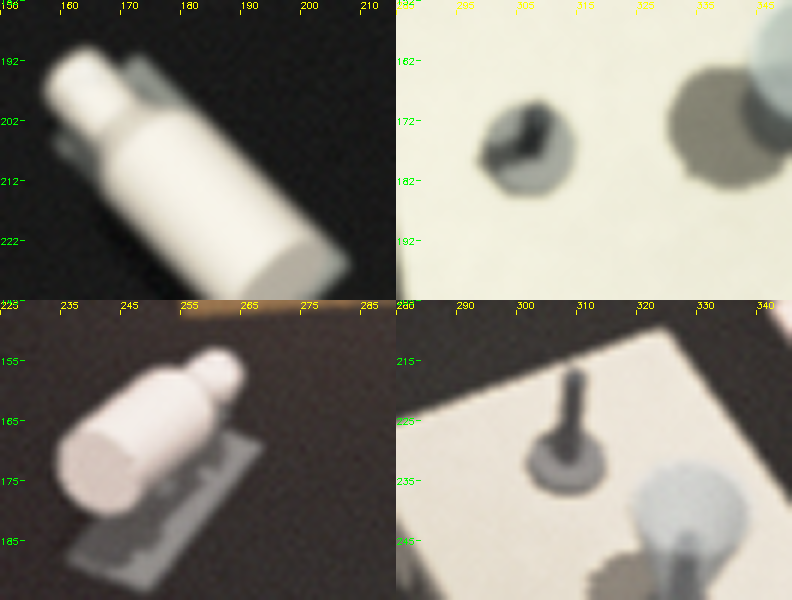

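Run:
```python
from h import *
base=onz("side",241.2,173.6,.0818); print("base",base,proj("top",base))
m=onz("top",160.5,193.3,.048); print("mouth",m,proj("side",m),np.linalg.norm(m-base))
# axis: mask principal axis in top, and cross-section centres
im=cv2.imread("pics/top0.png"); hsv=cv2.cvtColor(im,cv2.COLOR_BGR2HSV)
M=((hsv[...,2]>140)&(hsv[...,1]<90)).astype(np.uint8)
M[:, :150]=0;M[:,220:]=0;M[:182]=0;M[245:]=0
p=np.argwhere(M)[:,::-1].astype(float);c=p.mean(0);w,V=np.linalg.eigh(np.cov((p-c).T));d=V[:,1];d*=np.sign(-d[0])
s=(p-c)@d;print("c",c,"d",d,s.min(),s.max(),[ (round(a),round(((p-c)@V[:,0])[(s>=a)&(s<a+4)].mean(),2)) for a in range(-26,26,4)])
e0=onz("top",*(c-15*d),.077);e1=onz("top",*(c+20*d),.055);print("yaw",np.degrees(np.arctan2(*(e1-e0)[[1,0]])), np.degrees(np.arctan2(*(m-base)[[1,0]])))
mid=onz("top",*c,.065);print("mid?",mid,(base+m)/2)
pt=onz("top",306.9,176.4,.061);print("peg",pt,onz("side",307.9,231.6,.061),tri(("top",306.9,176.4),("side",307.9,231.6)))
print("tip",tri(("top",307.9,170.5),("side",309.3,217)))
print("ball",tri(("top",449.5,166.5),("side",360,319)))
print("ball z",onz("top",449.5,166.5,.117),onz("side",360,319,.117))
print("capped",tri(("top",200.7,110),("side",328.5,153)))
# dryer edge in top view, front upper edge
for n,u,v in(("top",278,146),("top",452,124),("top",464,186),("top",287,215)):print(onz(n,u,v,.055))
```

```text
base [0.42181312 0.24788034 0.0818    ] [198.59690388 230.5202192 ]
mouth [0.51499045 0.34814198 0.048     ] [262.90205636 155.35818163] 0.14098528564261611
c [181.55072464 213.63250518] d [-0.70156517 -0.7126053 ] -25.330577977034224 30.534675614677894 [(-26, np.float64(-1.37)), (-22, np.float64(0.14)), (-18, np.float64(0.63)), (-14, np.float64(-0.21)), (-10, np.float64(0.23)), (-6, np.float64(0.68)), (-2, np.float64(-0.19)), (2, np.float64(0.33)), (6, np.float64(0.66)), (10, np.float64(-0.34)), (14, np.float64(-0.98)), (18, np.float64(-1.22)), (22, np.float64(0.36))]
yaw 46.073990160302415 47.09740441818457
mid? [0.46344838 0.29213625 0.065     ] [0.46840179 0.29801116 0.0649    ]
peg [ 0.55784505 -0.00328783  0.061     ] [ 0.55359542 -0.00673691  0.061     ] [ 0.55685198 -0.00332475  0.05684575]
tip [ 0.55730351 -0.00231912  0.11726633]
ball [ 0.57373699 -0.32800591  0.11129611]
ball z [ 0.57193686 -0.32607623  0.117     ] [ 0.57215672 -0.33088849  0.117     ]
capped [0.70501174 0.25164628 0.09870371]
[0.63413512 0.06670592 0.055     ]
[ 0.69450468 -0.35734152  0.055     ]
[ 0.5401012  -0.37862761  0.055     ]
[0.46480612 0.04338515 0.055     ]
```

```bash
cat > plan.py <<'E'
from h import *
def tool(fyaw,pitch):  # tool z at yaw/pitch(deg), y horizontal = -90deg from yaw
    f,p=np.radians([fyaw,pitch]); z=np.array([np.cos(p)*np.cos(f),np.cos(p)*np.sin(f),np.sin(p)]); y=np.array([np.sin(f),-np.cos(f),0])
    return Ro.from_matrix(np.c_[np.cross(y,z),y,z])
def rows(wps,start=None):
    p,R=start or pose()
    for q,S in wps:
        d=R.inv().apply(np.array(q)-p); w=(R.inv()*S).as_rotvec()
        print("pos",(d/.2).round(3).tolist(),"rot",(w/(np.pi/2)).round(3).tolist(),"rows",round(max(np.linalg.norm(d)/.0417,np.degrees(np.linalg.norm(w))/7.16),1)); p,R=np.array(q),S
E
python3 - <<'E'
from plan import *
T=tool(46.5,-60); a=np.array([.665,.701,-.259]); G=np.array([.466,.295,.065])-.027*a; z=T.as_matrix()[:,2]
P=G+.008*z; print(P)
D=tool(16.5,-90)
rows([((.35,-.52,.36),D),((.52,-.36,.36),D),((.55,-.19,.36),tool(25,-85)),((.52,0,.36),tool(35,-75)),((.45,.16,.30),tool(46.5,-60)),(P-.1*z,T),(P,T)])
E
```

```text
[0.45079842 0.2789745  0.0650648 ]
pos [0.94, -0.384, -0.594] rot [-0.001, -0.0, -0.0] rows 5.6
pos [1.042, -0.526, 0.0] rot [0.0, 0.0, 0.0] rows 5.6
pos [0.385, -0.772, 0.0] rot [0.004, 0.055, -0.094] rows 4.1
pos [0.265, -0.924, 0.023] rot [0.019, 0.111, -0.11] rows 4.6
pos [0.089, -0.856, 0.334] rot [0.049, 0.166, -0.118] rows 4.4
pos [-0.211, -0.407, 0.734] rot [0.0, 0.0, 0.0] rows 4.2
pos [0.0, -0.0, 0.5] rot [0.0, 0.0, 0.0] rows 2.4
```

Emit:
send_rows --commands '[{"delta_pos":[0.94,-0.38,-0.6],"rot":[0,0,0],"hand":1},{"delta_pos":[0.94,-0.38,-0.6],"rot":[0,0,0],"hand":1},{"delta_pos":[0.94,-0.38,-0.6],"rot":[0,0,0],"hand":1},{"delta_pos":[0.94,-0.38,-0.6],"rot":[0,0,0],"hand":1},{"delta_pos":[0.94,-0.38,-0.6],"rot":[0,0,0],"hand":1},{"delta_pos":[0.94,-0.38,-0.6],"rot":[0,0,0],"hand":1}]'

```text
t: 0.6
eef_pos: [0.3527, -0.519, 0.3647]
eef_rot: [0.001, 0.99, 0.144, 0.001]
force: [0.6, -0.6, 0.2]
width: 1.001
grasp_force: 0.0
```

Emit:
send_rows --commands '[{"delta_pos":[1,-0.53,0],"rot":[0,0,0],"hand":1},{"delta_pos":[1,-0.53,0],"rot":[0,0,0],"hand":1},{"delta_pos":[1,-0.53,0],"rot":[0,0,0],"hand":1},{"delta_pos":[1,-0.53,0],"rot":[0,0,0],"hand":1},{"delta_pos":[1,-0.53,0],"rot":[0,0,0],"hand":1},{"delta_pos":[1,-0.53,0],"rot":[0,0,0],"hand":1}]'

```text
t: 1.1
eef_pos: [0.5147, -0.3586, 0.3617]
eef_rot: [-0.001, 0.989, 0.145, 0.0]
force: [-0.0, 0.7, 0.7]
width: 0.996
grasp_force: 0.0
```

Emit:
send_rows --commands '[{"delta_pos":[0.39,-0.77,0],"rot":[0,0.055,-0.094],"hand":1},{"delta_pos":[0.39,-0.77,0],"rot":[0,0.055,-0.094],"hand":1},{"delta_pos":[0.39,-0.77,0],"rot":[0,0.055,-0.094],"hand":1},{"delta_pos":[0.39,-0.77,0],"rot":[0,0.055,-0.094],"hand":1},{"delta_pos":[0.39,-0.77,0],"rot":[0,0.055,-0.094],"hand":1}]'

```text
t: 1.52
eef_pos: [0.5435, -0.1871, 0.3622]
eef_rot: [-0.008, 0.975, 0.218, 0.043]
force: [0.4, 0.3, 0.3]
width: 1.003
grasp_force: 0.0
```

Emit:
send_rows --commands '[{"delta_pos":[0.27,-0.92,0.02],"rot":[0.019,0.111,-0.11],"hand":1},{"delta_pos":[0.27,-0.92,0.02],"rot":[0.019,0.111,-0.11],"hand":1},{"delta_pos":[0.27,-0.92,0.02],"rot":[0.019,0.111,-0.11],"hand":1},{"delta_pos":[0.27,-0.92,0.02],"rot":[0.019,0.111,-0.11],"hand":1},{"delta_pos":[0.27,-0.92,0.02],"rot":[0.019,0.111,-0.11],"hand":1},{"delta_pos":[0.27,-0.92,0.02],"rot":[0.019,0.111,-0.11],"hand":1}]'

```text
t: 2.02
eef_pos: [0.5134, 0.0006, 0.3619]
eef_rot: [-0.037, 0.945, 0.301, 0.125]
force: [-1.1, 0.0, 0.5]
width: 1.001
grasp_force: 0.0
```

Run:
```python
from plan import *
s=ctrl.observe();print(s["t"],s["joint_positions"].round(3),pose()[0],pose()[1].as_matrix()[:,2])
T=tool(46.5,-60); P=np.array([.4508,.279,.0651]); z=T.as_matrix()[:,2]
rows([((.45,.16,.30),T),(P-.1*z,T),(P,T)])
```

```text
2.0167 [-0.292 -0.263  1.931  0.208  1.312  0.625] [0.51340464 0.00056348 0.36185446] [ 0.21351992  0.14413021 -0.96624827]
pos [0.116, -0.836, 0.346] rot [0.051, 0.167, -0.114] rows 4.4
pos [-0.211, -0.407, 0.734] rot [0.0, 0.0, 0.0] rows 4.2
pos [-0.0, -0.0, 0.5] rot [0.0, 0.0, 0.0] rows 2.4
```

Emit:
send_rows --commands '[{"delta_pos":[0.12,-0.84,0.35],"rot":[0.051,0.167,-0.114],"hand":1},{"delta_pos":[0.12,-0.84,0.35],"rot":[0.051,0.167,-0.114],"hand":1},{"delta_pos":[0.12,-0.84,0.35],"rot":[0.051,0.167,-0.114],"hand":1},{"delta_pos":[0.12,-0.84,0.35],"rot":[0.051,0.167,-0.114],"hand":1},{"delta_pos":[0.12,-0.84,0.35],"rot":[0.051,0.167,-0.114],"hand":1},{"delta_pos":[0.12,-0.84,0.35],"rot":[0.051,0.167,-0.114],"hand":1}]'

```text
t: 2.52
eef_pos: [0.45, 0.1595, 0.2964]
eef_rot: [-0.102, 0.889, 0.38, 0.236]
force: [0.1, -0.5, 0.6]
width: 1.0
grasp_force: 0.0
```

Emit:
send_rows --commands '[{"delta_pos":[-0.21,-0.41,0.73],"rot":[0,0,0],"hand":1},{"delta_pos":[-0.21,-0.41,0.73],"rot":[0,0,0],"hand":1},{"delta_pos":[-0.21,-0.41,0.73],"rot":[0,0,0],"hand":1},{"delta_pos":[-0.21,-0.41,0.73],"rot":[0,0,0],"hand":1},{"delta_pos":[-0.21,-0.41,0.73],"rot":[0,0,0],"hand":1},{"delta_pos":[-0.21,-0.41,0.73],"rot":[0,0,0],"hand":1},{"delta_pos":[-0.21,-0.41,0.73],"rot":[0,0,0],"hand":1}]'

```text
t: 3.1
eef_pos: [0.4203, 0.2401, 0.1531]
eef_rot: [-0.1, 0.889, 0.379, 0.239]
force: [0.2, -0.5, 1.4]
width: 1.0
grasp_force: 0.0
```

Run:
```python
from plan import *
from z import crop
s=ctrl.observe();print(s["t"],s["joint_positions"].round(3),pose()[0],pose()[1].as_matrix().round(3))
for n in("side","top"): cv2.imwrite(f"pics/{n}1.png",ctrl.snapshot(n))
a=crop("pics/top1.png",120,150,130,150,3);b=crop("pics/side1.png",190,100,130,150,3)
cv2.imwrite("pics/z1.png",np.hstack([a,b]))
T=tool(46.5,-60); P=np.array([.4508,.279,.0651]); rows([(P,T)])
g=P-.008*T.as_matrix()[:,2]; print(proj("top",g),proj("side",g))
```

```text
3.1 [ 0.154 -0.293  2.389  0.502  0.677  0.583] [0.42032099 0.24011806 0.15313521] [[ 0.599  0.721  0.348]
 [ 0.625 -0.693  0.359]
 [ 0.5    0.003 -0.866]]
pos [-0.016, -0.031, 0.51] rot [0.005, -0.002, -0.003] rows 2.5
[187.5802954  219.75068228] [247.61691213 168.27364801]
```

View pics/z1.png

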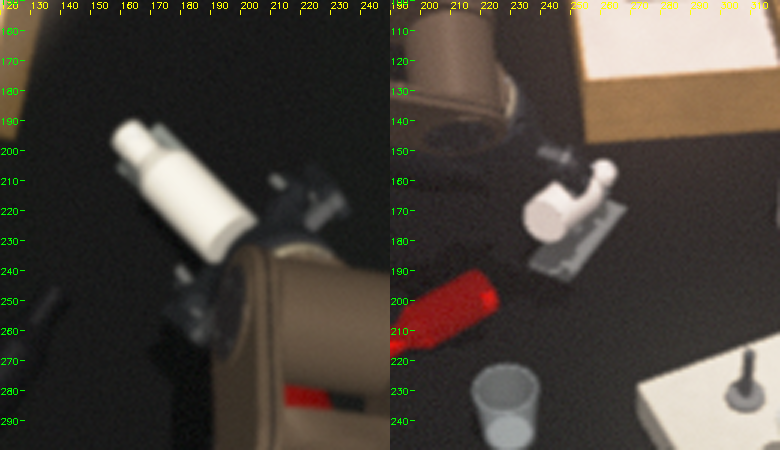

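The bottle is undisturbed and in front of the open fingers: top view, fingertips at about (214,209) and (182,240), base at (198,231). Descending along the tool axis, then gripping.

Emit:
send_rows --commands '[{"delta_pos":[-0.005,-0.01,0.15],"rot":[0,0,0],"hand":1},{"delta_pos":[-0.01,-0.02,0.3],"rot":[0,0,0],"hand":1},{"delta_pos":[-0.015,-0.03,0.42],"rot":[0,0,0],"hand":1},{"delta_pos":[-0.015,-0.03,0.5],"rot":[0,0,0],"hand":1},{"delta_pos":[-0.015,-0.03,0.5],"rot":[0,0,0],"hand":1},{"delta_pos":[-0.015,-0.03,0.5],"rot":[0,0,0],"hand":1}]'

```text
t: 3.7
eef_pos: [0.4487, 0.2787, 0.0649]
eef_rot: [-0.101, 0.889, 0.379, 0.239]
force: [0.3, 0.2, 0.4]
width: 0.999
grasp_force: 0.0
```

Run:
```python
from plan import *
from z import crop
s=ctrl.observe();print(s["t"],s["joint_positions"].round(3),pose()[0],s["force"])
for n in("side","top"): cv2.imwrite(f"pics/{n}2.png",ctrl.snapshot(n))
a=crop("pics/top2.png",130,170,100,100,4);b=crop("pics/side2.png",200,115,100,100,4)
cv2.imwrite("pics/z2.png",np.hstack([a,b]))
```

```text
3.7 [0.239 0.007 2.331 0.68  0.438 0.435] [0.44868091 0.27867053 0.06486395] [0.30383808 0.18655929 0.36012347]
```

View pics/z2.png

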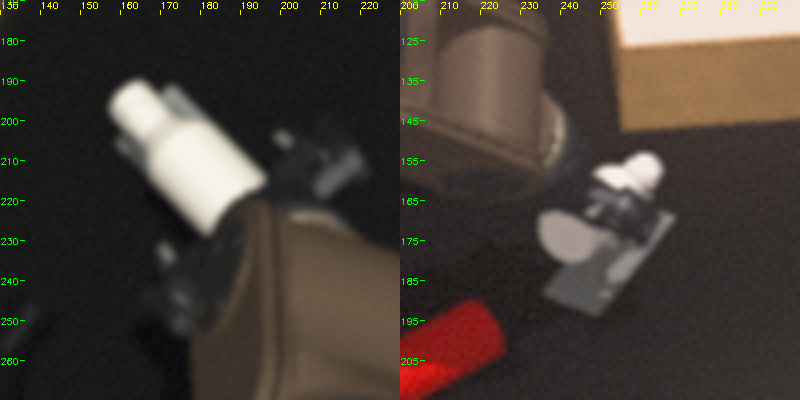

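Fingers straddle the body: tips at top about (199,204) and (169,232), midpoint within about 3 mm of the axis. Closing.

Emit:
send_rows --commands '[{"delta_pos":[0,0,0],"rot":[0,0,0],"hand":0.7},{"delta_pos":[0,0,0],"rot":[0,0,0],"hand":0.6},{"delta_pos":[0,0,0],"rot":[0,0,0],"hand":0.5},{"delta_pos":[0,0,0],"rot":[0,0,0],"hand":0.3},{"delta_pos":[0,0,0],"rot":[0,0,0],"hand":0.3},{"delta_pos":[0,0,0],"rot":[0,0,0],"hand":0.3},{"delta_pos":[0,0,0],"rot":[0,0,0],"hand":0.3},{"delta_pos":[0,0,0],"rot":[0,0,0],"hand":0.3}]' --squeeze 45

```text
t: 4.47
eef_pos: [0.4481, 0.279, 0.0647]
eef_rot: [-0.1, 0.888, 0.379, 0.239]
force: [-0.4, -3.1, 6.1]
width: 0.554
grasp_force: 46.5
```

Run:
```python
from plan import *
s=ctrl.observe();p,R=pose();print(s["joint_positions"].round(3))
F=tool(0,-135);z=F.as_matrix()[:,2];G=np.array([.557,-.003,.245]);print(G+.008*z)
rows([(p+[.005,.005,.07],tool(46.5,-60)),((.50,.22,.26),tool(36,-75)),((.56,.12,.30),tool(18,-105)),((.59,.03,.30),tool(4,-130)),(G+.008*z,F)],(p,R))
```

```text
[0.24  0.007 2.332 0.681 0.436 0.434]
[ 0.55134315 -0.003       0.23934315]
pos [0.206, 0.002, -0.285] rot [0.004, -0.001, -0.002] rows 1.7
pos [0.252, 0.39, -0.578] rot [-0.045, -0.166, 0.108] rows 3.6
pos [0.002, 0.581, -0.206] rot [-0.0, -0.331, 0.202] rows 4.9
pos [0.003, 0.474, -0.001] rot [0.072, -0.276, 0.139] rows 4.0
pos [0.038, 0.151, 0.364] rot [0.03, -0.056, 0.033] rows 1.9
```

Emit:
send_rows --commands '[{"delta_pos":[0.05,0,-0.07],"rot":[0,0,0],"hand":0.3},{"delta_pos":[0.1,0,-0.14],"rot":[0,0,0],"hand":0.3},{"delta_pos":[0.15,0,-0.21],"rot":[0,0,0],"hand":0.3},{"delta_pos":[0.2,0,-0.285],"rot":[0,0,0],"hand":0.3},{"delta_pos":[0.2,0,-0.285],"rot":[0,0,0],"hand":0.3}]'

```text
t: 4.88
eef_pos: [0.4527, 0.2844, 0.1361]
eef_rot: [-0.101, 0.888, 0.379, 0.24]
force: [1.0, -0.5, 0.4]
width: 0.555
grasp_force: 46.9
```

Emit:
send_rows --commands '[{"delta_pos":[0.05,0.08,-0.12],"rot":[-0.01,-0.03,0.02],"hand":0.3},{"delta_pos":[0.1,0.16,-0.24],"rot":[-0.02,-0.06,0.04],"hand":0.3},{"delta_pos":[0.15,0.24,-0.36],"rot":[-0.03,-0.1,0.06],"hand":0.3},{"delta_pos":[0.2,0.32,-0.48],"rot":[-0.04,-0.13,0.09],"hand":0.3},{"delta_pos":[0.25,0.39,-0.58],"rot":[-0.045,-0.166,0.108],"hand":0.3},{"delta_pos":[0.25,0.39,-0.58],"rot":[-0.045,-0.166,0.108],"hand":0.3}]'

```text
t: 5.38
eef_pos: [0.5015, 0.2189, 0.2638]
eef_rot: [-0.038, 0.943, 0.303, 0.128]
force: [0.8, 0.2, 0.1]
width: 0.558
grasp_force: 46.9
```

Emit:
send_rows --commands '[{"delta_pos":[0,0.12,-0.04],"rot":[0,-0.066,0.04],"hand":0.3},{"delta_pos":[0,0.23,-0.08],"rot":[0,-0.132,0.08],"hand":0.3},{"delta_pos":[0,0.35,-0.12],"rot":[0,-0.2,0.12],"hand":0.3},{"delta_pos":[0,0.46,-0.16],"rot":[0,-0.265,0.16],"hand":0.3},{"delta_pos":[0,0.58,-0.2],"rot":[0,-0.331,0.202],"hand":0.3},{"delta_pos":[0,0.58,-0.2],"rot":[0,-0.331,0.202],"hand":0.3},{"delta_pos":[0,0.58,-0.2],"rot":[0,-0.331,0.202],"hand":0.3}]'

```text
t: 5.97
eef_pos: [0.5567, 0.1188, 0.2934]
eef_rot: [0.02, 0.979, 0.153, -0.132]
force: [-0.4, 0.4, -1.2]
width: 0.555
grasp_force: 46.9
```

Run:
```python
from plan import *
s=ctrl.observe();p,R=pose();print(s["t"],s["joint_positions"].round(3),p,R.as_matrix()[:,2].round(3),s["width"])
F=tool(0,-135);z=F.as_matrix()[:,2];G=np.array([.557,-.003,.25])
rows([((.59,.05,.31),tool(4,-130)),(G+.008*z,F)])
```

```text
5.9667 [ 0.059  0.163  1.644 -0.064  1.594  1.327] [0.55669101 0.11875053 0.29336515] [-0.252 -0.079 -0.965] 0.5553944516916307
pos [0.03, 0.378, -0.095] rot [0.07, -0.273, 0.136] rows 3.9
pos [0.049, 0.251, 0.387] rot [0.03, -0.056, 0.033] rows 2.2
```

Emit:
send_rows --commands '[{"delta_pos":[0,0.08,-0.02],"rot":[0.014,-0.055,0.027],"hand":0.3},{"delta_pos":[0.01,0.15,-0.04],"rot":[0.028,-0.11,0.054],"hand":0.3},{"delta_pos":[0.02,0.22,-0.06],"rot":[0.042,-0.165,0.08],"hand":0.3},{"delta_pos":[0.03,0.3,-0.08],"rot":[0.056,-0.22,0.11],"hand":0.3},{"delta_pos":[0.03,0.38,-0.095],"rot":[0.07,-0.273,0.136],"hand":0.3},{"delta_pos":[0.03,0.38,-0.095],"rot":[0.07,-0.273,0.136],"hand":0.3}]'

```text
t: 6.47
eef_pos: [0.59, 0.0481, 0.3099]
eef_rot: [0.012, 0.939, 0.032, -0.343]
force: [-1.3, -0.8, -2.8]
width: 0.563
grasp_force: 46.9
```

Emit:
send_rows --commands '[{"delta_pos":[0.01,0.06,0.09],"rot":[0.007,-0.014,0.008],"hand":0.3},{"delta_pos":[0.02,0.12,0.18],"rot":[0.014,-0.028,0.016],"hand":0.3},{"delta_pos":[0.035,0.19,0.29],"rot":[0.02,-0.042,0.024],"hand":0.3},{"delta_pos":[0.049,0.251,0.387],"rot":[0.03,-0.056,0.033],"hand":0.3},{"delta_pos":[0.049,0.251,0.387],"rot":[0.03,-0.056,0.033],"hand":0.3},{"delta_pos":[0.049,0.251,0.387],"rot":[0.03,-0.056,0.033],"hand":0.3}]'

```text
t: 6.97
eef_pos: [0.5499, -0.0023, 0.2469]
eef_rot: [0.0, 0.924, 0.001, -0.382]
force: [1.0, 0.7, -1.1]
width: 0.55
grasp_force: 46.9
```

Run:
```python
from plan import *
from z import crop
s=ctrl.observe();p,R=pose();z=R.as_matrix()[:,2];print(s["t"],s["joint_positions"].round(3),p,z.round(3),R.as_matrix()[:,1].round(3),s["width"])
print("G",p-.008*z)
for n in("side","top"): cv2.imwrite(f"pics/{n}3.png",ctrl.snapshot(n))
a=crop("pics/top3.png",250,120,98,100,4);b=crop("pics/side3.png",260,150,98,100,4)
cv2.imwrite("pics/z3.png",np.hstack([a,b]))
```

```text
6.9667 [-0.144  0.431  1.511 -0.111  1.975  1.423] [ 0.54992395 -0.00234453  0.24693366] [-0.706 -0.001 -0.708] [ 0.001 -1.    -0.   ] 0.5501159489532351
G [ 0.55557083 -0.00233789  0.25260047]
```

View pics/z3.png

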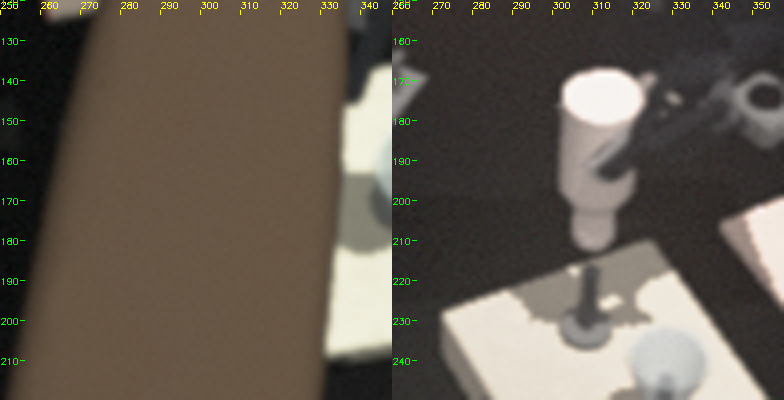

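Run:
```python
from plan import *
G=np.array([.5556,-.0023,.2526])
im=cv2.imread("pics/side3.png");g=im.max(2)
for z in(.038,0,-.092): print(z,proj("side",G+[0,0,z]))
# base ellipse and row midpoints
m=(g>225).astype(np.uint8);m[:, :295]=0;m[:,325:]=0;m[:160]=0;m[185:]=0
ct=max(cv2.findContours(m,0,2)[0],key=len);print("ell",cv2.fitEllipse(ct))
for r in(204,206,208,210,211,212,213,214): print(r,g[r,298:322])
for r in range(216,232,2): print(r,g[r,300:318])
print("peg tip/seat pred",proj("side",[.557,-.003,.12]),proj("side",[.557,-.003,.063]))
```

```text
0.038 [313.04144404 170.40809192]
0 [312.13012138 181.41963685]
-0.092 [310.08510443 206.16551859]
ell ((312.2667236328125, 173.94647216796875), (12.21965503692627, 18.82012367248535), 91.26737213134766)
204 [ 53  50  49  51  55  51  74 125 152 155 156 155 154 157 155 156 149 116
  69  54  55  54  54  53]
206 [ 48  54  52  55  49  51  78 132 156 161 163 165 166 166 162 163 154 120
  76  59  61  56  54  57]
208 [ 52  51  55  52  52  54  75 127 160 176 174 168 166 168 168 167 153 113
  68  56  56  55  52  51]
210 [ 55  51  57  53  54  50  62  86 123 157 174 181 177 173 169 145 111  78
  53  49  58  65  84  92]
211 [ 50  53  53  53  48  51  53  68  96 133 155 161 161 157 149 120  83  57
  60  74  88 106 123 136]
212 [ 53  51  53  51  59  55  55  52  62  84 101 114 124 122 104  82  74  84
 100 116 131 144 146 149]
213 [ 53  53  54  55  54  52  55  58  51  55  57  71  78  82  86  96 107 127
 140 145 146 147 148 146]
214 [ 53  53  52  55  54  54  50  53  53  58  64  78  96 106 126 138 142 145
 149 151 149 151 146 146]
216 [ 56  55  65  88 131 152 144 133 112 104 110 130 142 149 147 145 147 149]
218 [107 125 138 146 176 206 187 131  91  85  86 101 131 145 147 148 149 149]
220 [148 150 148 149 147 148 142 114  82  72  81 108 137 149 148 149 149 150]
222 [148 147 148 145 148 145 136 103  78  71  80 112 138 150 151 150 148 147]
224 [147 148 147 147 149 143 129 100  80  72  87 131 169 195 224 230 213 172]
226 [146 146 144 144 140 128 107  82  78  77  87 142 210 234 229 210 181 161]
228 [143 143 134 121 114 102  88  79  79  80  85  92 105 120 135 145 146 148]
230 [176 159 147 151 149 132  99  80  75  85  92 106 112 120 138 147 148 155]
peg tip/seat pred [309.81871103 216.39205178] [308.68757876 229.90405985]
```

Emit:
send_rows --commands '[{"delta_pos":[0,0,0],"rot":[0,0,0],"hand":0.3},{"delta_pos":[0.03,0,0.03],"rot":[0,0,0],"hand":0.3},{"delta_pos":[0.06,0,0.06],"rot":[0,0,0],"hand":0.3},{"delta_pos":[0.08,0,0.08],"rot":[0,0,0],"hand":0.3},{"delta_pos":[0.09,0,0.09],"rot":[0,0,0],"hand":0.3},{"delta_pos":[0.09,0,0.09],"rot":[0,0,0],"hand":0.3},{"delta_pos":[0.09,0,0.09],"rot":[0,0,0],"hand":0.3}]'

```text
t: 7.65
eef_pos: [0.5516, -0.0034, 0.2225]
eef_rot: [0.001, 0.925, -0.0, -0.381]
force: [-0.4, -0.0, -1.2]
width: 0.554
grasp_force: 46.9
```

Run:
```python
from plan import *
s=ctrl.observe();p,R=pose();z=R.as_matrix()[:,2];G=p-.008*z;print(s["t"],p,G,z.round(3),s["force"])
im=ctrl.snapshot("side");cv2.imwrite("pics/side4.png",im);g=im.max(2)
m=(g>225).astype(np.uint8);m[:, :295]=0;m[:,325:]=0;m[:160]=0;m[200:]=0
ct=max(cv2.findContours(m,0,2)[0],key=len);print("ell",cv2.fitEllipse(ct))
for z in(.031,-.099): print(z,proj("side",G+[0,0,z]))
for r in range(208,232,2): print(r,g[r,298:320])
```

```text
7.65 [ 0.55158187 -0.00342355  0.22249577] [ 0.55722012 -0.00340824  0.22817115] [-0.705 -0.002 -0.709] [-0.44323446 -0.00824656 -1.20974441]
ell ((312.3150329589844, 181.14723205566406), (12.57014274597168, 18.010583877563477), 95.43167114257812)
0.031 [313.03600171 179.73254133]
-0.099 [310.13160699 214.23353768]
208 [ 53  54  58  53  51  55  61  91 128 147 157 161 162 161 163 160 157 143
 118  88  64  58]
210 [ 54  53  54  53  53  57  60  97 131 151 150 148 149 151 150 151 148 117
  73  56  58  64]
212 [ 48  55  53  56  50  53  68 108 142 159 162 166 169 168 167 165 153 133
 110 116 133 141]
214 [ 55  50  57  56  54  49  63 106 148 160 167 170 175 173 166 163 157 152
 150 149 147 146]
216 [ 55  53  56  57  60  76 101 139 161 162 165 168 169 168 169 166 159 146
 149 149 149 147]
218 [ 87  97 108 125 137 144 149 178 210 184 144 141 149 146 147 153 152 148
 147 150 147 148]
220 [146 148 148 149 151 149 149 152 159 129  84  71  80 108 139 148 147 150
 148 145 150 149]
222 [147 146 148 150 148 147 146 146 133 108  78  69  80 113 137 150 150 148
 147 145 150 149]
224 [145 149 148 148 148 149 150 144 130  97  78  77  90 124 144 148 148 149
 155 168 164 153]
226 [144 146 148 145 145 146 138 127 102  83  73  76  87 114 136 152 183 222
 235 238 228 192]
228 [147 145 145 143 130 110 101  91  87  79  80  77  78  88 113 164 221 233
 217 182 162 150]
230 [146 145 140 138 120 106 108 110  96  83  76  77  81  91  93  99 120 152
 160 151 145 147]
```

Emit:
send_rows --commands '[{"delta_pos":[-0.004,0,0.004],"rot":[0,0,0],"hand":0.3},{"delta_pos":[0.016,0,0.024],"rot":[0,0,0],"hand":0.3},{"delta_pos":[0.036,0,0.044],"rot":[0,0,0],"hand":0.3},{"delta_pos":[0.056,0,0.064],"rot":[0,0,0],"hand":0.3},{"delta_pos":[0.066,0,0.074],"rot":[0,0,0],"hand":0.3},{"delta_pos":[0.066,0,0.074],"rot":[0,0,0],"hand":0.3}]'

```text
t: 8.2
eef_pos: [0.5501, -0.0034, 0.2018]
eef_rot: [0.001, 0.924, -0.0, -0.382]
force: [0.1, 0.1, -1.5]
width: 0.559
grasp_force: 46.9
```

Emit:
send_rows --commands '[{"delta_pos":[0.02,0,0.02],"rot":[0,0,0],"hand":0.3},{"delta_pos":[0.04,0,0.04],"rot":[0,0,0],"hand":0.3},{"delta_pos":[0.06,0,0.06],"rot":[0,0,0],"hand":0.3},{"delta_pos":[0.08,0,0.08],"rot":[0,0,0],"hand":0.3},{"delta_pos":[0.09,0,0.09],"rot":[0,0,0],"hand":0.3},{"delta_pos":[0.09,0,0.09],"rot":[0,0,0],"hand":0.3}]'

```text
t: 8.7
eef_pos: [0.5503, -0.0035, 0.1766]
eef_rot: [0.001, 0.924, -0.0, -0.382]
force: [0.3, -0.0, -1.2]
width: 0.557
grasp_force: 46.9
```

Run:
```python
from plan import *
from z import crop
s=ctrl.observe();p,R=pose();z=R.as_matrix()[:,2];G=p-.008*z;print(s["t"],p,G,z.round(3),s["force"],s["moment"])
im=ctrl.snapshot("side");cv2.imwrite("pics/side5.png",im);g=im.max(2)
m=(g>225).astype(np.uint8);m[:, :295]=0;m[:,325:]=0;m[:160]=0;m[205:]=0
ct=max(cv2.findContours(m,0,2)[0],key=len);print("ell",cv2.fitEllipse(ct))
cv2.imwrite("pics/z5.png",crop("pics/side5.png",270,165,80,80,6))
```

```text
8.7 [ 0.55026645 -0.00347565  0.17657413] [ 0.55590989 -0.00346119  0.18224434] [-0.705 -0.002 -0.709] [ 0.30850918 -0.04078937 -1.18065424] [ 0.02453352 -0.44419152 -0.00083921]
ell ((310.8601989746094, 193.99673461914062), (12.50599193572998, 17.93358039855957), 95.43695068359375)
```

View pics/z5.png

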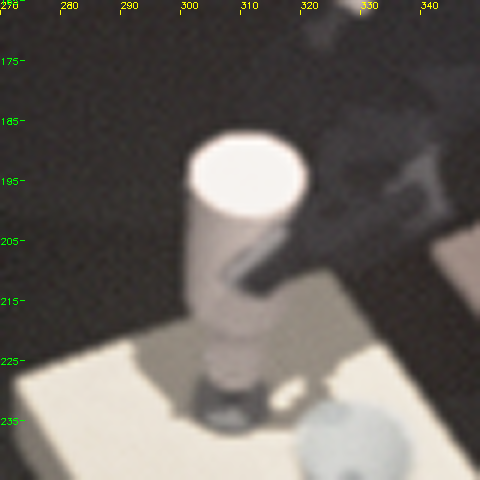

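The neck is over the peg: neck bottom at side (307.5,229), collar at (307.5,232). About 18 mm is left, so easing down slowly.

Emit:
send_rows --commands '[{"delta_pos":[0.01,0,0.01],"rot":[0,0,0],"hand":0.3},{"delta_pos":[0.02,0,0.02],"rot":[0,0,0],"hand":0.3},{"delta_pos":[0.03,0,0.03],"rot":[0,0,0],"hand":0.3},{"delta_pos":[0.04,0,0.04],"rot":[0,0,0],"hand":0.3},{"delta_pos":[0.045,0,0.045],"rot":[0,0,0],"hand":0.3},{"delta_pos":[0.045,0,0.045],"rot":[0,0,0],"hand":0.3}]'

```text
t: 9.25
eef_pos: [0.5506, -0.0035, 0.1644]
eef_rot: [0.001, 0.925, -0.0, -0.381]
force: [-0.1, 0.5, -0.6]
width: 0.552
grasp_force: 46.9
```

Emit:
send_rows --commands '[{"delta_pos":[0.005,0,0.005],"rot":[0,0,0],"hand":0.3},{"delta_pos":[0.01,0,0.01],"rot":[0,0,0],"hand":0.3},{"delta_pos":[0.01,0,0.01],"rot":[0,0,0],"hand":0.3}]'

```text
t: 9.5
eef_pos: [0.5508, -0.0036, 0.1619]
eef_rot: [0.001, 0.925, -0.0, -0.381]
force: [-0.6, 0.3, -1.0]
width: 0.557
grasp_force: 46.9
```

Emit:
send_rows --commands '[{"delta_pos":[0.005,0,0.005],"rot":[0,0,0],"hand":0.3},{"delta_pos":[0.01,0,0.01],"rot":[0,0,0],"hand":0.3},{"delta_pos":[0.01,0,0.01],"rot":[0,0,0],"hand":0.3}]'

```text
t: 9.75
eef_pos: [0.5507, -0.0036, 0.159]
eef_rot: [0.001, 0.925, -0.0, -0.381]
force: [-0.1, 0.2, 0.1]
width: 0.555
grasp_force: 46.9
```

Emit:
send_rows --commands '[{"delta_pos":[0.004,0,0.004],"rot":[0,0,0],"hand":0.3},{"delta_pos":[0.007,0,0.007],"rot":[0,0,0],"hand":0.3},{"delta_pos":[0.007,0,0.007],"rot":[0,0,0],"hand":0.3}]'

```text
t: 10.0
eef_pos: [0.5509, -0.0036, 0.1575]
eef_rot: [0.001, 0.925, -0.0, -0.381]
force: [0.8, 0.4, 0.4]
width: 0.559
grasp_force: 47.0
```

Emit:
send_rows --commands '[{"delta_pos":[0.004,0,0.004],"rot":[0,0,0],"hand":0.3},{"delta_pos":[0.007,0,0.007],"rot":[0,0,0],"hand":0.3},{"delta_pos":[0.007,0,0.007],"rot":[0,0,0],"hand":0.3}]'

```text
t: 10.25
eef_pos: [0.5512, -0.0036, 0.1574]
eef_rot: [0.001, 0.925, -0.0, -0.381]
force: [-0.3, 0.8, 5.9]
width: 0.559
grasp_force: 47.4
```

Emit:
send_rows --commands '[{"delta_pos":[-0.004,0,-0.004],"rot":[0,0,0],"hand":0.3},{"delta_pos":[-0.004,0,-0.004],"rot":[0,0,0],"hand":0.55},{"delta_pos":[-0.004,0,-0.004],"rot":[0,0,0],"hand":0.62},{"delta_pos":[-0.004,0,-0.004],"rot":[0,0,0],"hand":0.7},{"delta_pos":[-0.004,0,-0.004],"rot":[0,0,0],"hand":0.8},{"delta_pos":[-0.004,0,-0.004],"rot":[0,0,0],"hand":0.9},{"delta_pos":[-0.004,0,-0.004],"rot":[0,0,0],"hand":0.95},{"delta_pos":[-0.004,0,-0.004],"rot":[0,0,0],"hand":0.95},{"delta_pos":[-0.004,0,-0.004],"rot":[0,0,0],"hand":0.95}]'

```text
t: 11.0
eef_pos: [0.5508, -0.0036, 0.1563]
eef_rot: [0.001, 0.925, -0.0, -0.381]
force: [-0.6, 0.4, 0.5]
width: 0.95
grasp_force: 0.0
```

Run:
```python
from plan import *
from z import crop
s=ctrl.observe();p,R=pose();z=R.as_matrix()[:,2];G=p-.008*z;print(s["t"],p,G,s["force"],s["grasp_force"],s["joint_positions"].round(2))
im=ctrl.snapshot("side");cv2.imwrite("pics/side6.png",im)
cv2.imwrite("pics/z6.png",crop("pics/side6.png",270,165,120,100,5))
```

```text
11.0 [ 0.55081983 -0.00357966  0.15634498] [ 0.55645314 -0.00356357  0.16202526] [-0.5811068   0.37786545  0.45105252] 0.0 [-0.15  0.53  1.56 -0.11  1.83  1.44]
```

View pics/z6.png

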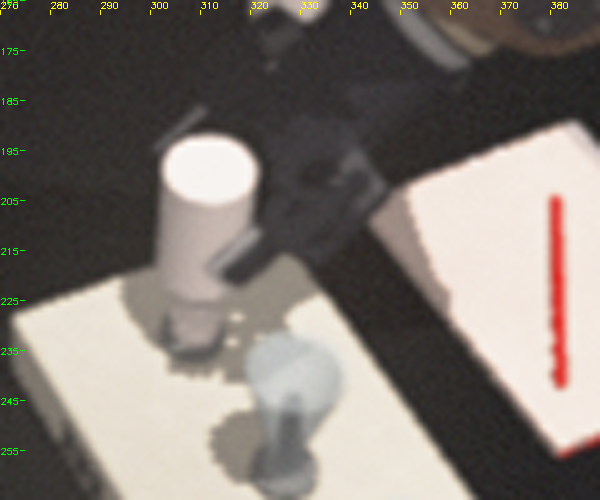

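The bottle stands upright on the collar and is released: base disc at side (311,199), mouth at (308,234). The flask is untouched. Retreating along the tool axis.

Run:
```python
from plan import *
p,R=pose();z=R.as_matrix()[:,2];p1=p-.14*z; print(p1)
D=tool(8,-90)
rows([(p1,R),((.64,-.08,.36),tool(4,-110)),((.57,-.22,.34),D),((.495,-.337,.26),D),((.495,-.337,.12),D)],(p,R))
```

```text
[ 0.64942024 -0.0032704   0.25583028]
pos [0.0, 0.0, -0.7] rot [0.0, 0.0, 0.0] rows 3.4
pos [-0.4, 0.385, -0.336] rot [-0.023, 0.275, -0.038] rows 3.5
pos [-0.34, 0.674, 0.23] rot [-0.008, 0.222, -0.044] rows 3.8
pos [-0.453, 0.527, 0.4] rot [0.0, 0.0, 0.0] rows 3.8
pos [-0.0, 0.0, 0.7] rot [0.0, 0.0, 0.0] rows 3.4
```

Emit:
send_rows --commands '[{"delta_pos":[0,0,-0.08],"rot":[0,0,0],"hand":1},{"delta_pos":[0,0,-0.16],"rot":[0,0,0],"hand":1},{"delta_pos":[0,0,-0.3],"rot":[0,0,0],"hand":1},{"delta_pos":[0,0,-0.45],"rot":[0,0,0],"hand":1},{"delta_pos":[0,0,-0.6],"rot":[0,0,0],"hand":1},{"delta_pos":[0,0,-0.7],"rot":[0,0,0],"hand":1},{"delta_pos":[0,0,-0.7],"rot":[0,0,0],"hand":1},{"delta_pos":[0,0,-0.7],"rot":[0,0,0],"hand":1}]'

```text
t: 11.72
eef_pos: [0.6499, -0.0033, 0.2563]
eef_rot: [0.001, 0.925, -0.0, -0.38]
force: [0.2, -0.3, -1.3]
width: 0.998
grasp_force: 0.0
```

Emit:
send_rows --commands '[{"delta_pos":[-0.4,0.385,-0.336],"rot":[-0.023,0.275,-0.038],"hand":0},{"delta_pos":[-0.4,0.385,-0.336],"rot":[-0.023,0.275,-0.038],"hand":0},{"delta_pos":[-0.4,0.385,-0.336],"rot":[-0.023,0.275,-0.038],"hand":0},{"delta_pos":[-0.4,0.385,-0.336],"rot":[-0.023,0.275,-0.038],"hand":0},{"delta_pos":[-0.4,0.385,-0.336],"rot":[-0.023,0.275,-0.038],"hand":0}]' --squeeze 20

```text
t: 12.13
eef_pos: [0.6388, -0.0816, 0.3655]
eef_rot: [0.008, 0.985, 0.033, -0.169]
force: [-0.6, 0.4, 0.2]
width: 0.3
grasp_force: 0.0
```

Emit:
send_rows --commands '[{"delta_pos":[-0.34,0.674,0.23],"rot":[-0.008,0.222,-0.044],"hand":0},{"delta_pos":[-0.34,0.674,0.23],"rot":[-0.008,0.222,-0.044],"hand":0},{"delta_pos":[-0.34,0.674,0.23],"rot":[-0.008,0.222,-0.044],"hand":0},{"delta_pos":[-0.34,0.674,0.23],"rot":[-0.008,0.222,-0.044],"hand":0},{"delta_pos":[-0.34,0.674,0.23],"rot":[-0.008,0.222,-0.044],"hand":0}]'

```text
t: 12.55
eef_pos: [0.5651, -0.2232, 0.3345]
eef_rot: [-0.001, 0.998, 0.067, -0.005]
force: [0.2, -0.7, 0.5]
width: -0.001
grasp_force: 0.0
```

Emit:
send_rows --commands '[{"delta_pos":[-0.453,0.527,0.4],"rot":[0,0,0],"hand":0},{"delta_pos":[-0.453,0.527,0.4],"rot":[0,0,0],"hand":0},{"delta_pos":[-0.453,0.527,0.4],"rot":[0,0,0],"hand":0},{"delta_pos":[-0.453,0.527,0.4],"rot":[0,0,0],"hand":0},{"delta_pos":[-0.453,0.527,0.4],"rot":[0,0,0],"hand":0}]'

```text
t: 12.97
eef_pos: [0.4899, -0.3376, 0.2513]
eef_rot: [-0.005, 0.998, 0.068, -0.006]
force: [-0.3, 0.9, -0.5]
width: 0.002
grasp_force: 0.0
```

Emit:
send_rows --commands '[{"delta_pos":[0,0,0.2],"rot":[0,0,0],"hand":0},{"delta_pos":[0,0,0.4],"rot":[0,0,0],"hand":0},{"delta_pos":[0,0,0.6],"rot":[0,0,0],"hand":0},{"delta_pos":[0,0,0.7],"rot":[0,0,0],"hand":0},{"delta_pos":[0,0,0.7],"rot":[0,0,0],"hand":0},{"delta_pos":[0,0,0.7],"rot":[0,0,0],"hand":0}]'

```text
t: 13.47
eef_pos: [0.4939, -0.3348, 0.1173]
eef_rot: [-0.002, 0.998, 0.07, -0.002]
force: [0.7, -0.1, 1.0]
width: -0.004
grasp_force: 0.0
```

Run:
```python
from plan import *
from z import crop
s=ctrl.observe();p,R=pose();print(s["t"],p,R.as_matrix().round(3).tolist(),s["width"])
for n in("side","top"): cv2.imwrite(f"pics/{n}7.png",ctrl.snapshot(n))
a=crop("pics/top7.png",370,110,98,130,4);b=crop("pics/side7.png",300,240,98,130,4)
cv2.imwrite("pics/z7.png",np.hstack([a,b]))
print(proj("top",p),proj("side",p))
```

```text
13.4667 [ 0.49389298 -0.33482966  0.11726049] [[0.99, 0.14, -0.005], [0.14, -0.99, 0.004], [-0.005, -0.005, -1.0]] -0.003918408428665998
[455.0309745  200.08387347] [328.48816158 328.53626806]
```

View pics/z7.png

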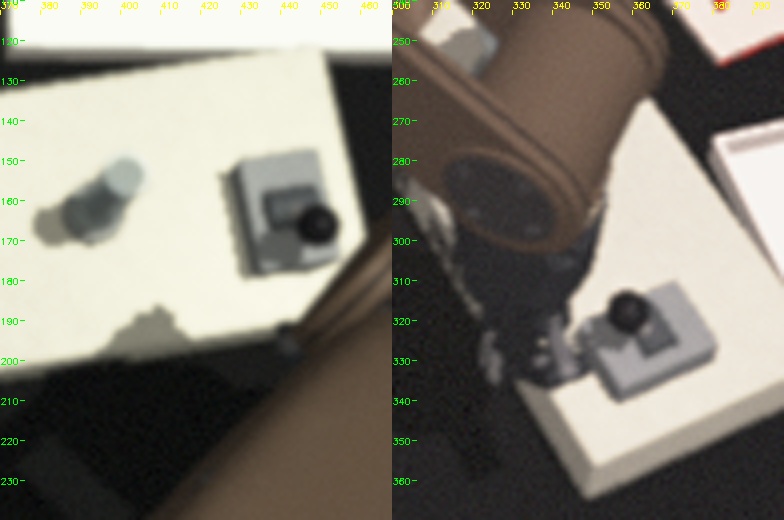

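The ball is at top (449.3,165.6) and side (358.8,318), with the shut fingers straight in front of it. Pushing along tool x.

Emit:
send_rows --commands '[{"delta_pos":[0.06,0,0],"rot":[0,0,0],"hand":0},{"delta_pos":[0.12,0,0],"rot":[0,0,0],"hand":0},{"delta_pos":[0.18,0,0],"rot":[0,0,0],"hand":0},{"delta_pos":[0.22,0,0],"rot":[0,0,0],"hand":0},{"delta_pos":[0.26,0,0],"rot":[0,0,0],"hand":0},{"delta_pos":[0.3,0,0],"rot":[0,0,0],"hand":0},{"delta_pos":[0.34,0,0],"rot":[0,0,0],"hand":0},{"delta_pos":[0.38,0,0],"rot":[0,0,0],"hand":0},{"delta_pos":[0.42,0,0],"rot":[0,0,0],"hand":0},{"delta_pos":[0.42,0,0],"rot":[0,0,0],"hand":0}]'

```text
t: 14.4
eef_pos: [0.5797, -0.3254, 0.1203]
eef_rot: [0.001, 0.998, 0.07, 0.001]
force: [-0.2, -0.1, 0.1]
width: -0.001
grasp_force: 0.0
```

Emit:
send_rows --commands '[{"delta_pos":[0.02,0,0],"rot":[0,0,0],"hand":0},{"delta_pos":[0.03,0,0],"rot":[0,0,0],"hand":0},{"delta_pos":[0.03,0,0],"rot":[0,0,0],"hand":0}]'

```text
t: 14.65
eef_pos: [0.5842, -0.3246, 0.1201]
eef_rot: [0.0, 0.998, 0.07, 0.0]
force: [-0.3, 0.6, -0.5]
width: 0.001
grasp_force: 0.0
```

Emit:
send_rows --commands '[{"delta_pos":[0.015,0,0],"rot":[0,0,0],"hand":0},{"delta_pos":[0.03,0,0],"rot":[0,0,0],"hand":0}]'

```text
t: 14.82
eef_pos: [0.5894, -0.3238, 0.1198]
eef_rot: [0.0, 0.998, 0.07, -0.001]
force: [-2.3, -1.0, -0.9]
width: 0.002
grasp_force: 0.9
```

Run:
```python
from plan import *
s=ctrl.observe();print(s["t"],pose()[0],s["force"])
for n,b in(("top",(425,140,470,185)),("side",(335,290,390,335))):
    im=ctrl.snapshot(n);cv2.imwrite(f"pics/{n}8.png",im)
    for k in("7","8"):
        g=cv2.imread(f"pics/{n}{k}.png").max(2); m=np.zeros_like(g); u,v,U,V=b; m[v:V,u:U]=(g[v:V,u:U]<45)
        q,l,st,ce=cv2.connectedComponentsWithStats(m)
        print(n,k,[(st[i,4],ce[i].round(1).tolist()) for i in range(1,q) if st[i,4]>20])
d=np.array([.99,.141,0])*.043
for n in("top","side"): print(n,proj(n,[.57,-.327,.117]),proj(n,np.array([.57,-.327,.117])+d))
```

```text
14.8167 [ 0.58935887 -0.32379628  0.11979207] [-2.25869305 -1.04014182 -0.89952277]
top 7 [(np.int32(286), [464.0, 151.8]), (np.int32(54), [448.1, 165.8])]
top 8 [(np.int32(49), [437.6, 153.8])]
side 7 [(np.int32(33), [358.1, 318.8])]
side 8 [(np.int32(360), [369.1, 301.9])]
top [449.94501046 167.32795811] [446.438634   149.30878939]
side [358.49732004 317.77501674] [374.5694723  311.28329174]
```

Emit:
send_rows --commands '[{"delta_pos":[0.015,0,0],"rot":[0,0,0],"hand":0},{"delta_pos":[0.02,0,0],"rot":[0,0,0],"hand":0},{"delta_pos":[0.02,0,0],"rot":[0,0,0],"hand":0}]'

```text
t: 15.17
eef_pos: [0.5912, -0.3237, 0.1199]
eef_rot: [-0.0, 0.998, 0.07, -0.004]
force: [-8.7, -0.9, 1.4]
width: 0.001
grasp_force: 4.5
```

Emit:
send_rows --commands '[{"delta_pos":[0.015,0,0],"rot":[0,0,0],"hand":0},{"delta_pos":[0.015,0,0],"rot":[0,0,0],"hand":0}]'

```text
t: 15.33
eef_pos: [0.5915, -0.3237, 0.1198]
eef_rot: [-0.001, 0.997, 0.071, -0.008]
force: [-16.7, -1.1, 6.8]
width: 0.001
grasp_force: 8.6
```

The push met the stop (17 N, no further travel). Backing off and lifting clear.

Emit:
send_rows --commands '[{"delta_pos":[-0.1,0,0],"rot":[0,0,0],"hand":0},{"delta_pos":[-0.25,0,0],"rot":[0,0,0],"hand":0},{"delta_pos":[-0.4,0,0],"rot":[0,0,0],"hand":0},{"delta_pos":[-0.4,0,-0.2],"rot":[0,0,0],"hand":0},{"delta_pos":[-0.4,0.3,-0.5],"rot":[0,0,0],"hand":0},{"delta_pos":[-0.4,0.8,-0.8],"rot":[0,0,0],"hand":0},{"delta_pos":[-0.4,1,-0.8],"rot":[0,0,0],"hand":0},{"delta_pos":[-0.4,1,-0.8],"rot":[0,0,0],"hand":0},{"delta_pos":[-0.4,1,-0.8],"rot":[0,0,0],"hand":0},{"delta_pos":[-0.4,1,-0.8],"rot":[0,0,0],"hand":0}]'

```text
t: 16.17
eef_pos: [0.5459, -0.5359, 0.284]
eef_rot: [0.003, 0.998, 0.069, 0.002]
force: [-0.3, -0.6, -0.4]
width: 0.001
grasp_force: 0.0
```

Run:
```python
from plan import *
from z import crop
s=ctrl.observe();print(s["t"],pose()[0],s["force"],s["joint_vel"].round(3))
for n in("side","top"): cv2.imwrite(f"pics/{n}9.png",ctrl.snapshot(n))
a=crop("pics/top9.png",270,115,200,100,4);b=crop("pics/side9.png",265,180,200,170,4)
cv2.imwrite("pics/z9.png",cv2.resize(np.vstack([a,b[:600-400+480]]),None,fx=.55,fy=.55))
```

```text
16.1667 [ 0.54591316 -0.53585603  0.28403277] [-0.3414963  -0.58010767 -0.38265071] [-0.181  0.438 -0.811  0.016  0.405 -0.185]
```

View pics/z9.png

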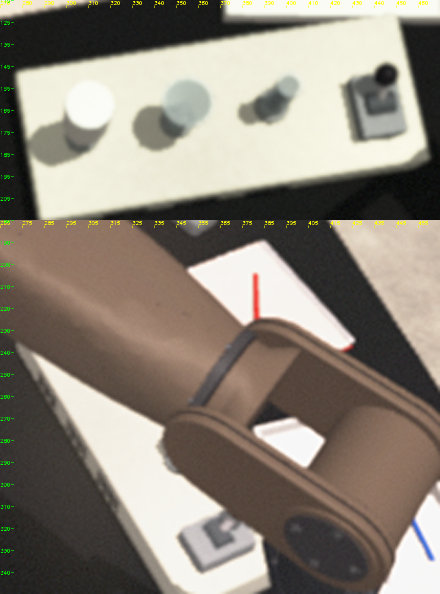

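The top view shows the ball at about (445.5,148.6), where "on" was predicted (446,149). The bottle is upright at about (310,162) and both glasses are in place. Letting the arm settle, then handing in.

Emit:
send_rows --commands '[{"delta_pos":[0,0,0],"rot":[0,0,0],"hand":0},{"delta_pos":[0,0,0],"rot":[0,0,0],"hand":0},{"delta_pos":[0,0,0],"rot":[0,0,0],"hand":0},{"delta_pos":[0,0,0],"rot":[0,0,0],"hand":0}]'

```text
t: 16.6
eef_pos: [0.5457, -0.5304, 0.2798]
eef_rot: [-0.0, 0.998, 0.07, -0.0]
force: [0.4, 0.2, 0.2]
width: 0.001
grasp_force: 0.0
```

```bash
python3 -c "
from cell import ctrl
print(ctrl.sign_off())"
```

```text
the job is handed in; nothing more can be done
None
```

The bottle is upside down on the empty peg, resting on the collar and released, and the toggle lever is pushed over to its stop; I handed the job in at 16.6 s, but the hand-in returned no verdict.

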